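# Show the mark under a drying pot with an inspection mirror

## Task

Without moving the soft pot on the drying rack, show the maker's mark on its underside to the small tripod camera: pick up the inspection mirror by its handle without touching the glass head, hold it straight below the mark in the middle of the camera's view, and angle the glass so that the camera, looking into it, sees the mark. Finish while still holding the mirror steady at that angle, clear of the rack, and leave the pots, tools and other things where they are.

Things in the scene. Friction and masses are not known exactly. Their poses are not given: they have to be found in the camera images.
- mirror_grip (a point): Inspection mirror on the table, glass up: black rubber grip 110 x 16 x 20 mm (long, wide, high), thin steel stem, square head; about 300 mm, 0.175 kg, balancing some 60 mm from the grip's centre towards the head. This point: the grip's centre, 10 mm above the table. x: along the handle to the head; y: across the 16 mm width; z: the way the glass faces (up at the start).
- mirror_face (a point): Centre of the mirror's glass (60 x 60 mm, in a black back 66 x 66 x 13 mm, fixed rigidly to the handle), 210 mm along x from mirror_grip and 3 mm above it along z. Same axes as mirror_grip: z is the glass's outward normal.
- mirror: The whole inspection mirror, grip and stem and head. Origin on its underside, 10 mm below mirror_grip; same axes.
- mirror_head: The head of the mirror, glass and back; origin at the centre of the glass; fingers must keep off it.
- mark (a point): The maker's mark, a round stamp 30 mm across in the middle of the pot's underside, facing straight down, 220 mm above the table; it shows through the 104 mm gap between the two slats that carry the pot.
- pot: The loose clay pot on the rack, 170 mm across the belly, 120 mm high, 0.9 kg; upright, round about its z axis. Origin at the middle of its underside (the mark).
- rack: Fixed cantilever drying rack; origin on the table below the pot (pot's axis within 5 mm in x, 25 mm in y). x away from the robot, y left along the slats. Its shelf (x -104 to 156, y -180 to 180 mm) is 190 to 220 mm up. Below: two 20 mm high feet along x at y -120 and 120, and uprights, braces and a bar at x over 80 mm. Open to robot, left and right.
- lens (a point): Lens front of the small black camera on a fixed table tripod left of the rack. x: its line of sight, 24 degrees below level, passing straight below the mark, 75 to 100 mm above the table and 0.27 to 0.33 m from the lens; y: to the camera's left, level; z: up in its picture.
- tripod: The camera's fixed tripod, about 65 mm radius at the feet, 250 mm high with the camera; origin on the table under its column.
- pinch_bowl: Loose clay bowl, 80 mm across, 42 mm high, on the table; leave alone. Origin at the middle of its underside.
- loop_tool: Loose loop trimming tool, 170 mm long, 13 mm high, wooden handle and wire loop, lying on the table; leave alone. Origin under its middle.
- rib: Loose flat wooden rib, 88 x 55 x 7 mm, on the table; leave alone. Origin under its middle.
- slip_cup: Loose white mug, 76 mm across, 85 mm high; leave alone. Origin at the middle of its underside.
- brush: Loose flat brush about 200 mm long lying on the table; leave alone. Origin under its middle.
- bat: Loose square board 150 x 150 x 16 mm on the table with a small pot on it; leave alone. Origin under its middle.
- small_pot: Small loose pot, 105 mm across, 75 mm high, standing on the square board; leave alone. Origin at the middle of its underside.
There are look-alikes about, which are no part of the job. What is shaped like the tripod but turquoise is not meant.

How it is judged:
On the way:
1. the inspection mirror is picked up, held in the fingers clear of the table (height (world z) of each of mirror_grip, mirror_face above 0.035 m and contact force between the fingers and mirror above 1 N), for 0.2 s.
At the end, for the whole second after the job is handed in: Mirror held in the gripper, still, off rack and pot: glass centre within 14 mm of straight below the mark and of the camera's line of sight; glass normal 33 degrees from vertical and from that line, each within 5.7, and within 5.7 of the camera's upright plane; pot moved under 10 mm (horizontal distance between mirror_face and mark below 0.014 m and y of mirror_face in the frame of lens between -0.014 and 0.014 m and z of mirror_face in the frame of lens between -0.014 and 0.014 m and angle between mirror_face's own z axis and vertical between 0.476 and 0.676 rad and angle between the z axis of mirror_face and the x axis of lens, either way round between 0.476 and 0.676 rad and angle between the z axis of mirror_face and the y axis of lens, either way round above 1.471 rad and contact force between the fingers and mirror above 1 N and contact force between mirror and rack below 0.2 N and contact force between mirror and pot below 0.2 N and linear speed of mirror below 0.02 m/s and angular speed of mirror below 0.1 rad/s and distance of pot from where it was at the start of the episode below 0.01 m); the arm keeps its last pose, push and grip.
It fails at once if the fingers touch the mirror's glass head (contact force between the fingers and mirror_head above 0.5 N).
It fails at once if the soft pot is shifted (distance of pot from where it was at the start of the episode above 0.01 m).
It fails at once if the rack is struck (contact force between any of mirror, the arm, the fingers and rack above 8 N).
It fails at once if the camera is knocked (contact force between any of mirror, the arm, the fingers and tripod above 3 N).
It fails at once if another pot, tool or thing is disturbed (distance of any of pinch_bowl, loop_tool, rib, slip_cup, brush, bat, small_pot from where it was at the start of the episode above 0.02 m).
It also fails if it takes over 34 s, if anything falls off the work surface, if the arm or the gripper's body presses on something with over 40 N, if the wrist force passes 120 N, or if a joint passes its speed limit or range.

## Robot

A 7-joint arm with a two-finger parallel gripper is mounted at the origin on the work surface. World frame = base frame: x ahead of the robot, y to its left, z up, the work surface at z = 0. Lengths are in m, angles in rad, forces in N, time in s.
With the tool pointing down it reaches from about 0.4 to 0.875 m from the base axis. Payload 19.3 kg.
Tool frame: the origin (TCP) lies at the very end of the fingers, on their centre line; the grasp point (between the pads) lies 19 mm behind it; z points along the fingers, y is the line along which they close (so a half turn about z gives the same grasp; the last joint's range is limited). The gripper opens to 85 mm and grips with 20 to 120 N. Pads are 22 mm wide; open, the fingers measure 114 mm over their backs; the gripper's body (76 mm by 85 mm) begins 54 mm behind the grasp point. The pads swing forward as they close: fully open they stand 13 mm farther back than shut.
Start: joints at [-1.412, 0.521, -0.036, 1.599, 0.021, 1.021, -0.113], TCP at [0.142, 0.609, 0.231] pointing down, gripper open.
Joint ranges: [-2.91, 2.91], [-0.3, 2.13], [-1.5, 1.42], [0.17, 2.43], [-1.26, 4.41], [0.16, 1.93], [-2.52, 2.52]. Speed limits (rad/s): [1.89, 1.89, 2.39, 2.39, 3.01, 3.01, 3.01].

## Interface

Orientations are given as [roll, pitch, yaw] about the fixed x, y, z axes, in that order (R = Rz(yaw) Ry(pitch) Rx(roll)).
In Python, from workcell import bot gives the robot as it stands.
- The arm moves only by the tool servo_tool, never from a script. Its argument "plan" is a list of rows, each a list of 7 numbers: the finger opening in cm, from 0 to 8.54, then the shift along the tool's x, y, z in cm, then the turn, a rotation vector about the tool's x, y, z in degrees. In form: [[fingers, x, y, z, wx, wy, wz], ...]. A call has 1 to 10 rows; each row is the pose to reach, as a shift and turn from the pose commanded when the call began, along the tool's axes at that moment; what a row does not reach only later rows make up. A row lasts 1/10 s, in which the tool goes at most 50 mm and 8.59 degrees, less where a joint would pass 70% of its speed; a pose out of reach is approached as far as the arm can. A call with a gripper value outside its range is refused whole. The fingers move at their own pace and stop on an object; "force" is the grip in N (left out, the last holds). Time passes only in rows, so rows that repeat a pose let the fingers close. It gives the time, the measured TCP pose, the force, the opening and the grip force at its end, in the units of the state.
- bot.observe(): the state, without advancing time (a new reading comes with each control period).
- bot.grab_frame(name): name is "scene" or "top" or "wrist"; returns a dict with "frame" (480x640x3 uint8, blue, green, red), "mtx" (3x3 intrinsics, pixels), "R" (3x3) and "t" (3): a world point X has camera coordinates R X + t; the wrist camera has in their place "T_tool_cam" (4x4, takes a point from camera to tool coordinates, whose origin is the TCP and whose axes are the flange's). Camera axes: x right, y down, z forward; pixel columns grow to the right and rows downward; lengths in m; the calibration is good to about 2 mm. A picture is of the moment at which its call begins: read the wrist's pose just before it. There is no depth.
- bot.job_done(): hands the job in; it is judged then, once.
The state is a dict: "clock": time; "qpos": joint angles; "qd": joint speeds; "joint_efforts": joint torques, N m; "position": TCP position; "tool_rot": TCP orientation; "force": force on the tool from outside, world axes, zero at the start; "moment": the same for the moment, N m; "grip_width": finger opening in m; "finger_force": force on a finger pad.
Only numpy, scipy, OpenCV 4.12 (cv2) and the standard library are available. Lean on these libraries where they do the work, as an engineer would, in place of code of your own. Each camera call takes 0.05 s, during which the arm holds its last target. There are 200 camera calls.

## Working session

There is one attempt and no reset: what is moved stays moved. The work goes in short steps, Python scripts to look and compute and a tool call to move; the robot and the scene stay as the last step left them, time stands still between calls to the robot, and variables do not carry over. Pictures are saved under pics/ and viewed, at most 10 in all, crops included, and the job is handed in when it is done.

Besides the shell and the picture viewer there is one more tool, called after "Emit:" as name(argument=value, ...), one argument or row to a line, values as JSON. servo_tool: Moves the arm, as the interface text tells. Its arguments: {"type":"object","properties":{"plan":{"type":"array","items":{"type":"array","items":{"type":"number"}}},"force":{"type":"number"}},"required":["plan"]}

```bash
mkdir -p pics; ls; cat > h.py <<'E'
import numpy as np, cv2, json
from workcell import bot
from scipy.spatial.transform import Rotation as Ro
def grab(n,f):
    s=bot.observe(); d=bot.grab_frame(n); cv2.imwrite(f'pics/{f}.png',d['frame'])
    K=np.array(d['mtx'])
    if n=='wrist':
        T=np.eye(4);T[:3,:3]=Ro.from_euler('xyz',s['tool_rot']).as_matrix();T[:3,3]=s['position']
        M=np.linalg.inv(T@np.array(d['T_tool_cam'])); R,t=M[:3,:3],M[:3,3]
    else: R,t=np.array(d['R']),np.array(d['t'])
    np.savez(f'pics/{f}.npz',K=K,R=R,t=t)
    return d['frame']
def cam(f): z=np.load(f'pics/{f}.npz'); return z['K'],z['R'],z['t']
def ray(f,u,v):
    K,R,t=cam(f); return -R.T@t, R.T@np.linalg.solve(K,[u,v,1.])
def onz(f,u,v,z):
    c,d=ray(f,u,v); return c+d*(z-c[2])/d[2]
def proj(f,X):
    K,R,t=cam(f); p=K@(R@np.array(X)+t); return p[:2]/p[2]
def tri(a,b):
    (c1,d1),(c2,d2)=ray(*a),ray(*b)
    s=np.linalg.lstsq(np.c_[d1,-d2],c2-c1,rcond=None)[0]
    p,q=c1+d1*s[0],c2+d2*s[1]; return (p+q)/2,np.linalg.norm(p-q)
E
python3 - <<'E'
from h import *
grab('scene','s1');grab('top','t1')
for f in('s1','t1'): print(ray(f,320,240))
print(bot.observe())
E
```

```text
pics
(array([ 1.17445086, -1.19207676,  1.01105807]), array([-0.45716098,  0.71489684, -0.5295878 ]))
(array([ 0.34143012, -0.05220101,  1.56455068]), array([ 0.09207564, -0.00273733, -0.99580208]))
{'clock': 0.1, 'qpos': array([-1.41219136,  0.52198823, -0.03631663,  1.59993289,  0.02119769,
        1.02110495, -0.11280692]), 'qd': array([-0.00065721, -0.0027143 ,  0.00070115, -0.00134702, -0.00034618,
       -0.00018259,  0.00062116]), 'joint_efforts': array([ 5.15691048e-03, -9.28478980e+01,  1.98517397e+00, -3.70523393e+01,
        1.82515680e-02,  5.31985730e-03,  2.01595907e-05]), 'position': array([0.14172915, 0.60841128, 0.23076882]), 'tool_rot': array([-3.14054690e+00,  7.65384121e-05,  2.91275893e+00]), 'force': array([-0.32202423, -0.33133899,  0.24798352]), 'moment': array([0.03490611, 0.00091095, 0.00042644]), 'finger_force': 0.0, 'grip_width': 0.08521263522373097}
```

View pics/s1.png

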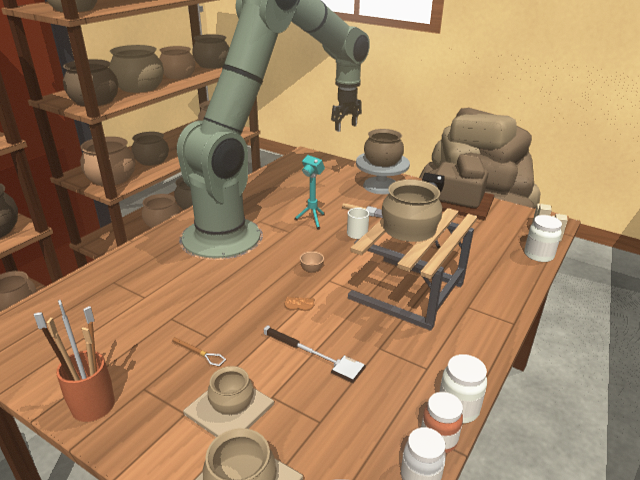

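View pics/t1.png

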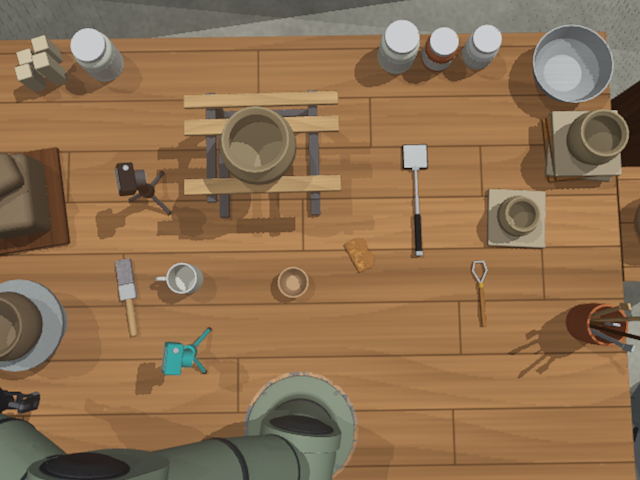

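The mirror is the black-handled tool with a white head: top (417,235) for the grip, (415,157) for the head. Look-alikes are the brush at (125,295) and the loop tool at (481,295). The black camera is at top (126,178); the turquoise tripod at (180,357) is the decoy. The soft pot on the rack is at top (258,145). I'll check the mirror and camera up close and measure.

```bash
python3 - <<'E'
from h import *
t=cv2.imread('pics/t1.png');s=cv2.imread('pics/s1.png')
a=cv2.resize(t[135:265,370:470],None,fx=4,fy=4,interpolation=2)[:400]
b=cv2.resize(t[145:225,95:195],None,fx=4,fy=4,interpolation=2)
a=cv2.resize(t[140:260,380:455],None,fx=4,fy=4,interpolation=2)
c=cv2.resize(s[160:220,405:465],None,fx=4,fy=4,interpolation=2)
im=np.zeros((600,800,3),np.uint8);im[:480,:300]=a;im[:320,320:720]=b;im[330:570,320:560]=c
cv2.imwrite('pics/crop1.png',im)
g=cv2.cvtColor(t,cv2.COLOR_BGR2HSV)
m=(g[...,2]<55).astype(np.uint8)
def comp(m,x0,y0,x1,y1):
    k=np.zeros_like(m);k[y0:y1,x0:x1]=m[y0:y1,x0:x1]
    c=max(cv2.findContours(k,0,2)[0],key=cv2.contourArea);return cv2.minAreaRect(c)
r=comp(m,400,205,435,262);print('grip',r,onz('t1',*r[0],.015))
m2=((g[...,1]<60)&(g[...,2]>120)).astype(np.uint8)
r2=comp(m2,395,140,435,175);print('head',r2,onz('t1',*r2[0],.013))
for n,p,z in(('potrim',(258,140),.34),('slatN-L',(184,186),.22),('slatN-R',(340,184),.22),('bowl',(293,283),.04),('cup',(183,278),.085),('rib',(358,255),.005),('footL',(224,214),.02),('footR',(315,213),.02),('cam',(126,178),.235)):print(n,onz('t1',*p,z).round(3))
E
```

```text
grip ((417.3378601074219, 232.4464569091797), (35.051971435546875, 5.995205879211426), 87.70938873291016) [ 0.50081293 -0.31181559  0.015     ]
head ((415.1568908691406, 159.16725158691406), (29.713342666625977, 23.19519805908203), 86.633544921875) [ 0.6968644  -0.31255647  0.013     ]
potrim [0.668 0.072 0.34 ]
slatN-L [0.595 0.254 0.22 ]
slatN-R [ 0.594 -0.104  0.22 ]
bowl [0.373 0.014 0.04 ]
cup [0.389 0.285 0.085]
rib [ 0.445 -0.156  0.005]
footL [0.556 0.194 0.02 ]
footR [ 0.556 -0.044  0.02 ]
cam [0.612 0.382 0.235]
```

View pics/crop1.png

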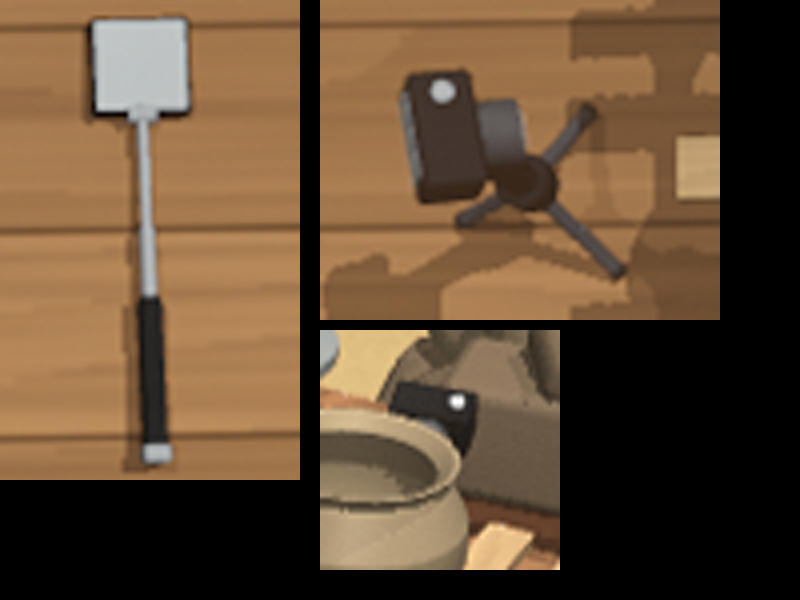

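The crop confirms the mirror: glass head at top px (415,156.5), grip spanning (417.5,235). The black camera's lens barrel front is at about (145.5,177.5).

```bash
cat >> h.py <<'E'
def go(pos,R,s=None):
    s=s or bot.observe(); R0=Ro.from_euler('xyz',s['tool_rot']); R=R if isinstance(R,Ro) else Ro.from_matrix(R)
    d=R0.inv().apply(np.array(pos)-s['position'])*100; w=(R0.inv()*R).as_rotvec(degrees=True)
    return d.round(2),w.round(1)
def frame(z,yhint):
    z=np.array(z,float);z/=np.linalg.norm(z);x=np.cross(yhint,z);x/=np.linalg.norm(x);return np.c_[x,np.cross(z,x),z]
E
python3 - <<'E'
from h import *
print('grip',onz('t1',417.5,235,.015),'face',onz('t1',415,156.6,.013))
L=onz('t1',145.5,177.5,.21);print('lens approx',L)
print('button',tri(('t1',125.5,168),('s1',439.2,177.7)))
print('turq',onz('t1',180,357,.24), 'brush',onz('t1',125,265,.02))
d=bot.grab_frame('wrist');T=np.array(d['T_tool_cam']);print(T.round(3),d['mtx'])
a=np.arctan2(.22,.38);th=np.radians(50)
rad=np.array([np.cos(a),np.sin(a),0]);z=rad*np.sin(th)+[0,0,-np.cos(th)]
R=frame(z,rad);p=np.array([.38,.22,.36]);print(go(p,R))
C=np.eye(4);C[:3,:3]=R;C[:3,3]=p;M=np.linalg.inv(C@T);q=np.array(d['mtx'])@(M[:3,:3]@L+M[:3,3]);print(q[:2]/q[2],q[2])
# pot rim ellipse: pot colours
t=cv2.imread('pics/t1.png');print(t[140,258],t[112,250],t[186,300],t[178,258],t[109,258])
E
```

```text
grip [ 0.49408315 -0.31202725  0.015     ] face [ 0.70382    -0.31235691  0.013     ]
lens approx [0.61781477 0.34552364 0.21      ]
button (array([0.63125837, 0.37877195, 0.2491797 ]), np.float64(0.002073403121754686))
turq [0.21078367 0.25501969 0.24      ] brush [0.42651646 0.45109035 0.02      ]
[[-0.001 -0.948 -0.319  0.082]
 [ 1.    -0.001 -0.     0.001]
 [ 0.    -0.319  0.948 -0.142]
 [ 0.     0.     0.     1.   ]] [[356.70734967   0.         311.39799769]
 [  0.         356.70734967 243.01886608]
 [  0.           0.           1.        ]]
(array([-32.02, -32.44, -12.88]), array([-47.2, -20.4,  43.8]))
[356.73503066 200.36704529] 0.4506311862435665
[ 70  91 105] [ 87 114 130] [102 143 173] [58 78 91] [ 87 114 130]
```

Emit:
servo_tool(
  plan=[
    [8.5,-32,-32.4,-12.9,-47.2,-20.4,43.8],
    [8.5,-32,-32.4,-12.9,-47.2,-20.4,43.8],
    [8.5,-32,-32.4,-12.9,-47.2,-20.4,43.8],
    [8.5,-32,-32.4,-12.9,-47.2,-20.4,43.8],
    [8.5,-32,-32.4,-12.9,-47.2,-20.4,43.8],
    [8.5,-32,-32.4,-12.9,-47.2,-20.4,43.8],
    [8.5,-32,-32.4,-12.9,-47.2,-20.4,43.8],
    [8.5,-32,-32.4,-12.9,-47.2,-20.4,43.8],
    [8.5,-32,-32.4,-12.9,-47.2,-20.4,43.8],
    [8.5,-32,-32.4,-12.9,-47.2,-20.4,43.8],
  ],
)

```text
clock: 1.15
position: [0.3066, 0.3517, 0.3259]
tool_rot: [2.429, 0.041, 2.25]
force: [1.0, 0.1, 0.1]
grip_width: 0.0849
finger_force: 0.0
```

```bash
python3 - <<'E'
from h import *
a=np.arctan2(.22,.38);th=np.radians(50)
rad=np.array([np.cos(a),np.sin(a),0]);z=rad*np.sin(th)+[0,0,-np.cos(th)]
print(go([.38,.22,.36],frame(z,rad)))
print(bot.observe()['qpos'])
E
```

```text
(array([-14.99,  -0.11,  -3.79]), array([-9. , -4.6,  7.9]))
[-1.16036134 -0.11900122 -0.09249242  2.39607355  1.01299546  0.45455313
 -1.40302617]
```

```bash
python3 - <<'E'
from h import *
a=np.arctan2(.22,.40);th=np.radians(45)
rad=np.array([np.cos(a),np.sin(a),0]);z=rad*np.sin(th)+[0,0,-np.cos(th)]
print(go([.41,.20,.36],frame(z,rad)))
E
```

```text
(array([-18.43,   0.61,  -2.98]), array([-4. , -5.1,  9. ]))
```

Emit:
servo_tool(
  plan=[
    [8.5,-18.4,0.6,-3,-4,-5.1,9],
    [8.5,-18.4,0.6,-3,-4,-5.1,9],
    [8.5,-18.4,0.6,-3,-4,-5.1,9],
    [8.5,-18.4,0.6,-3,-4,-5.1,9],
    [8.5,-18.4,0.6,-3,-4,-5.1,9],
    [8.5,-18.4,0.6,-3,-4,-5.1,9],
    [8.5,-18.4,0.6,-3,-4,-5.1,9],
    [8.5,-18.4,0.6,-3,-4,-5.1,9],
  ],
)

```text
clock: 1.95
position: [0.4108, 0.1982, 0.3603]
tool_rot: [2.356, 0.0, 2.071]
force: [0.5, -0.3, 0.5]
grip_width: 0.085
finger_force: 0.0
```

```bash
python3 - <<'E'
from h import *
grab('wrist','w1');s=bot.observe();print(s['position'],s['qpos'],np.abs(s['qd']).max())
E
```

```text
[0.41327109 0.19349696 0.36042371] [-0.63088836 -0.24000648 -0.01204445  2.42647388  0.53666337  0.20284331
 -0.63608005] 0.30441922700776797
```

View pics/w1.png

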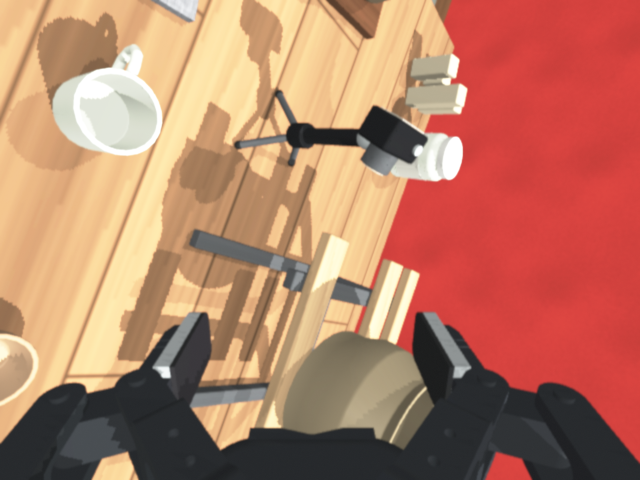

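The wrist view shows the black tripod camera at (390,135) with its lens barrel front around (375,168), near the pot and slats. The arm was still settling, so I'll take a still frame and zoom in on the lens.

```bash
python3 - <<'E'
from h import *
grab('wrist','w2')
im=grab('wrist','w2');s=bot.observe();print(s['position'],np.abs(s['qd']).max())
p=proj('w2',[.618,.3455,.21]).astype(int);print(p)
u0,v0=340,85
a=cv2.resize(im[v0:v0+100,u0:u0+100],None,fx=4,fy=4,interpolation=2)
t=cv2.imread('pics/t1.png');b=cv2.resize(t[160:200,110:160],None,fx=8,fy=8,interpolation=2)
o=np.zeros((410,800,3),np.uint8);o[:400,:400]=np.clip(a*1.8,0,255);o[:320,400:800]=np.clip(b*1.6,0,255)
cv2.imwrite('pics/c2.png',o)
E
```

```text
[0.4101067  0.1994457  0.36008805] 0.12384610067429744
[373 168]
```

View pics/c2.png

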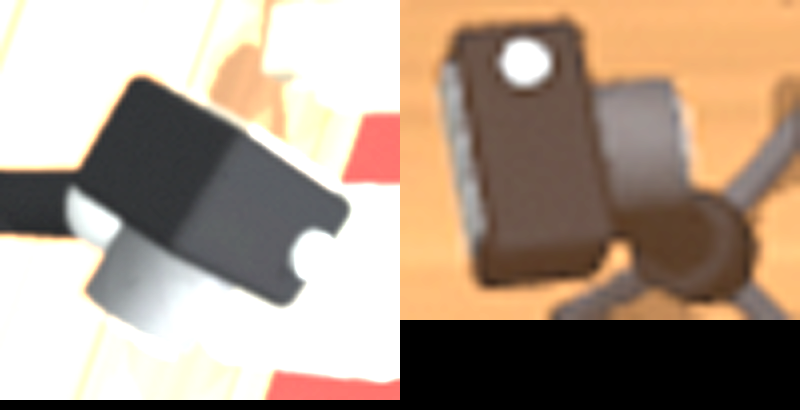

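```bash
python3 - <<'E'
from h import *
for w,t in (((374.7,162),(144.5,177.3)),((376,162),(145.2,177.5))): print('lens',tri(('w2',*w),('t1',*t)))
def big(f,x0,y0,x1,y1,lo,hi):
    g=cv2.cvtColor(cv2.imread(f'pics/{f}.png'),cv2.COLOR_BGR2HSV)
    m=cv2.inRange(g,lo,hi);k=np.zeros_like(m);k[y0:y1,x0:x1]=m[y0:y1,x0:x1]
    k=cv2.morphologyEx(k,cv2.MORPH_OPEN,np.ones((3,3)))
    return max(cv2.findContours(k,0,1)[0],key=cv2.contourArea)
c=big('t1',205,95,310,195,(0,50,40),(30,94,255));print('belly t1',cv2.boundingRect(c),cv2.minEnclosingCircle(c))
u,v=cv2.minEnclosingCircle(c)[0]
for z in(.27,.28,.29):print(onz('t1',u,v,z))
c2=big('t1',205,95,310,195,(0,50,40),(30,94,118));print('inside',cv2.boundingRect(c2),cv2.fitEllipse(c2))
c3=big('s1',370,165,450,250,(0,50,30),(30,100,255));print('s1',cv2.boundingRect(c3))
# front slat front edge & rim profile in top column
t=cv2.imread('pics/t1.png')
g=cv2.cvtColor(t,cv2.COLOR_BGR2HSV)
print('col200',[tuple(g[v,200]) [1:] for v in range(172,200,2)])
print('potcol',[int(g[v,258,2]) for v in range(100,192,2)])
print('potrow',[int(g[140,u,2]) for u in range(212,304,2)])
E
```

```text
lens (array([0.61816814, 0.35061926, 0.20903463]), np.float64(0.004870705472825513))
lens (array([0.61698996, 0.34925676, 0.21162439]), np.float64(0.006885644671147111))
belly t1 (219, 106, 77, 76) ((256.8291015625, 144.0314178466797), 39.050384521484375)
[0.67747743 0.08149311 0.27      ]
[0.67488156 0.08046037 0.28      ]
[0.6722857  0.07942762 0.29      ]
inside (233, 122, 50, 30) ((258.487548828125, 134.95147705078125), (26.206823348999023, 46.0258674621582), 85.20211791992188)
s1 (382, 165, 68, 77)
col200 [(np.uint8(141), np.uint8(114)), (np.uint8(137), np.uint8(117)), (np.uint8(136), np.uint8(120)), (np.uint8(128), np.uint8(134)), (np.uint8(104), np.uint8(192)), (np.uint8(102), np.uint8(195)), (np.uint8(102), np.uint8(192)), (np.uint8(104), np.uint8(186)), (np.uint8(103), np.uint8(190)), (np.uint8(102), np.uint8(193)), (np.uint8(99), np.uint8(201)), (np.uint8(116), np.uint8(132)), (np.uint8(139), np.uint8(121)), (np.uint8(137), np.uint8(123))]
potcol [191, 191, 189, 129, 148, 129, 126, 109, 85, 86, 85, 98, 106, 107, 106, 105, 106, 106, 106, 105, 105, 105, 105, 104, 105, 104, 108, 136, 167, 166, 165, 164, 165, 153, 142, 159, 106, 91, 92, 91, 100, 78, 90, 128, 131, 133]
potrow [101, 101, 105, 110, 99, 168, 147, 145, 132, 103, 90, 105, 104, 104, 105, 105, 105, 105, 106, 105, 105, 105, 105, 105, 105, 105, 105, 106, 105, 105, 105, 105, 104, 105, 103, 119, 126, 138, 156, 128, 128, 117, 162, 175, 175, 176]
```

```bash
python3 - <<'E'
import cv2,numpy as np
t=cv2.imread('pics/t1.png');s=cv2.imread('pics/s1.png')
o=np.zeros((560,800,3),np.uint8);o[:,:440]=cv2.resize(t[90:202,206:294],None,fx=5,fy=5,interpolation=2)
o[:400,440:800]=cv2.resize(s[170:250,376:448],None,fx=5,fy=5,interpolation=2)
cv2.imwrite('pics/c3.png',o)
E
```

```text
(no output)
```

View pics/c3.png

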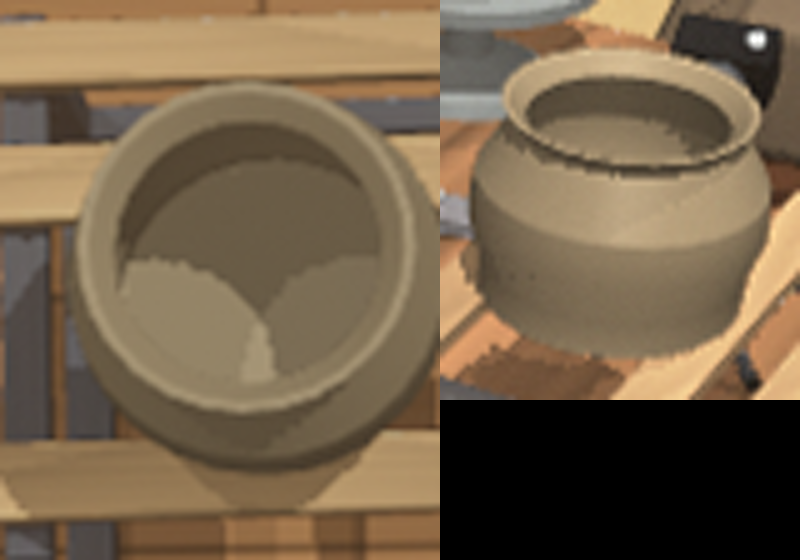

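The pot's outer rim spans crop x 77–415, y 82–410 in the top view, so its centre is at px (255.2,139.2). In the scene view the rim centre is about (414.5,191.8).

```bash
python3 - <<'E'
from h import *
P=onz('t1',255.2,139.2,.338);print(P,tri(('t1',255.2,139.2),('s1',414.5,191.8)))
print('rackx',onz('t1',200,194.3,.22)[0]+.104, 'y',(onz('t1',184,186,.22)[1]+onz('t1',340,184,.22)[1])/2)
L=np.array([.6175,.350,.2105])
for P in (P[:2],np.array([.672,.080])):
    D=np.linalg.norm(P-L[:2]);h=L[2]-D*np.tan(np.radians(24));print('D',D,'h',h,'range',D/np.cos(np.radians(24)),'az',np.degrees(np.arctan2(*(P-L[:2])[::-1])))
# go above mirror: grip
a=np.array([.494,-.312]);print('grasp hover',go([.494,-.312,.12],frame([0,0,-1],[0,1,0])),go([.494,-.312,.12],frame([0,0,-1],[0,-1,0])))
print(bot.observe()['qpos'])
E
```

```text
[0.67027998 0.07786305 0.338     ] (array([0.67058487, 0.07789564, 0.33484356]), np.float64(0.0011922783477056947))
rackx 0.6788666008546522 y 0.07516871393466884
D 0.27720794270314236 h 0.08707907211319589 range 0.3034418707728852 az -79.0239589863601
D 0.275445548157889 h 0.08786374071957397 range 0.3015126897666097 az -78.58808155410065
grasp hover (array([-48.9 , -29.12,   4.77]), array([ 40.6,  24. , -58. ])) (array([-48.9 , -29.12,   4.77]), array([ 27.3, -46.2, 111.5]))
[-0.62668701 -0.23849083 -0.03258334  2.42674551  0.54601066  0.20320319
 -0.65441039]
```

```bash
python3 - <<'E'
from h import *
print(go([.494,-.312,.20],frame([0,0,-1],[0,-1,0])))
E
```

```text
(array([-48.9 , -23.46,  -0.88]), array([ 27.3, -46.2, 111.5]))
```

Emit:
servo_tool(
  plan=[
    [8.5,-48.9,-23.5,-0.9,27.3,-46.2,111.5],
    [8.5,-48.9,-23.5,-0.9,27.3,-46.2,111.5],
    [8.5,-48.9,-23.5,-0.9,27.3,-46.2,111.5],
    [8.5,-48.9,-23.5,-0.9,27.3,-46.2,111.5],
    [8.5,-48.9,-23.5,-0.9,27.3,-46.2,111.5],
    [8.5,-48.9,-23.5,-0.9,27.3,-46.2,111.5],
    [8.5,-48.9,-23.5,-0.9,27.3,-46.2,111.5],
    [8.5,-48.9,-23.5,-0.9,27.3,-46.2,111.5],
    [8.5,-48.9,-23.5,-0.9,27.3,-46.2,111.5],
    [8.5,-48.9,-23.5,-0.9,27.3,-46.2,111.5],
  ],
)

```text
clock: 3.1
position: [0.4817, -0.2301, 0.2249]
tool_rot: [2.88, -0.204, 0.747]
force: [0.4, 1.4, 1.0]
grip_width: 0.0847
finger_force: 0.0
```

```bash
python3 - <<'E'
from h import *
print(go([.494,-.312,.16],frame([0,0,-1],[0,-1,0])))
print(bot.observe()['qpos'])
E
```

```text
(array([-5.88,  5.21,  6.99]), array([  9.9, -16.7,  40.9]))
[ 0.06027887  0.26511079  0.37733585  2.12256378 -0.38280436  0.47673663
 -0.12538453]
```

Emit:
servo_tool(
  plan=[
    [8.5,-5.9,5.2,7,9.9,-16.7,40.9],
    [8.5,-5.9,5.2,7,9.9,-16.7,40.9],
    [8.5,-5.9,5.2,7,9.9,-16.7,40.9],
    [8.5,-5.9,5.2,7,9.9,-16.7,40.9],
    [8.5,-5.9,5.2,7,9.9,-16.7,40.9],
    [8.5,-5.9,5.2,7,9.9,-16.7,40.9],
    [8.5,-5.9,5.2,7,9.9,-16.7,40.9],
    [8.5,-5.9,5.2,7,9.9,-16.7,40.9],
  ],
)

```text
clock: 3.9
position: [0.4938, -0.311, 0.1603]
tool_rot: [3.14, -0.001, 0.005]
force: [0.2, 0.3, 0.1]
grip_width: 0.085
finger_force: 0.0
```

```bash
python3 - <<'E'
from h import *
grab('wrist','w3');im=grab('wrist','w3');s=bot.observe();print(s['position'],s['tool_rot'],s['qpos'])
print(proj('w3',[.494,-.312,.02]),proj('w3',[.704,-.312,.013]))
E
```

```text
[ 0.49364457 -0.31130299  0.16089885] [ 3.14001584e+00 -1.84185153e-03  4.16345376e-03] [ 0.03267437  0.63003874  0.63495835  1.80379159 -0.47733197  0.86334255
 -0.67363064]
[313.01212781 227.91154175] [314.65976164 -82.97385331]
```

View pics/w3.png

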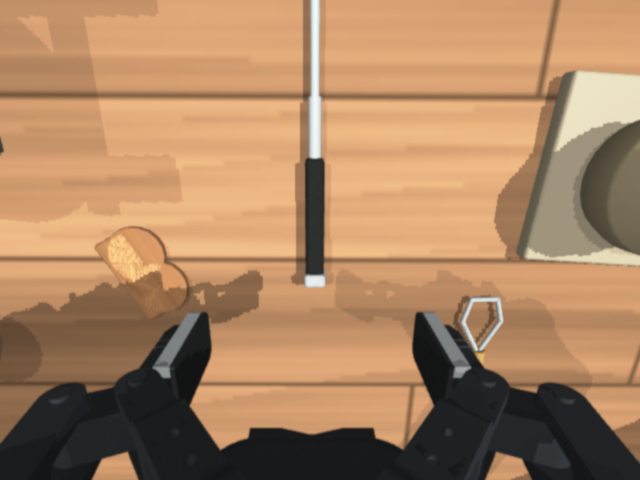

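The wrist view shows the handle straight ahead: grip from (315,158) to (315,287), the rib at (145,270) and the loop tool at (482,325), both clear of the descending fingers.

```bash
python3 - <<'E'
from h import *
a=onz('w3',315,158.5,.02);b=onz('w3',315,286,.012);print(a,b,(a+b)/2, onz('w3',316,30,.012),onz('w3',482,310,.01),onz('w3',185,300,.005))
c=(a+b)/2;yaw=0.0
print(go([c[0]+.02,c[1],.006],frame([0,0,-1],[0,-1,0])))
E
```

```text
[ 0.5499707  -0.31324211  0.02      ] [ 0.43746704 -0.31412948  0.012     ] [ 0.49371887 -0.31368579  0.016     ] [ 0.63917206 -0.31341125  0.012     ] [ 0.41257538 -0.46892208  0.01      ] [ 0.41939769 -0.19331212  0.005     ]
(array([ 1.98,  0.22, 15.49]), array([ 0.1, -0.1,  0.2]))
```

Emit:
servo_tool(
  plan=[
    [6,2,0.2,5,0,0,0],
    [6,2,0.2,10,0,0,0],
    [6,2,0.2,13,0,0,0],
    [6,2,0.2,15.4,0,0,0.2],
    [6,2,0.2,15.4,0,0,0.2],
    [6,2,0.2,15.4,0,0,0.2],
    [6,2,0.2,15.4,0,0,0.2],
  ],
  force=40,
)

```text
clock: 4.7
position: [0.5148, -0.3145, 0.0088]
tool_rot: [3.138, -0.004, -0.0]
force: [0.3, -0.4, 0.4]
grip_width: 0.06
finger_force: 0.0
```

Emit:
servo_tool(
  plan=[
    [0.5,0,0,0,0,0,0],
    [0.5,0,0,0,0,0,0],
    [0.5,0,0,0,0,0,0],
    [0.5,0,0,0,0,0,0],
    [0.5,0,0,0,0,0,0],
    [0.5,0,0,0,0,0,0],
    [0.5,0,0,0,0,0,0],
    [0.5,0,0,0,0,0,0],
  ],
  force=80,
)

```text
clock: 5.5
position: [0.5144, -0.314, 0.008]
tool_rot: [3.139, -0.002, -0.0]
force: [-1.6, 3.0, 14.0]
grip_width: 0.0135
finger_force: 79.1
```

Emit:
servo_tool(
  plan=[
    [0.5,0,0,-1,0,0,0],
    [0.5,0,0,-3,0,0,0],
    [0.5,0,0,-6,0,0,0],
    [0.5,0,0,-9,0,0,0],
    [0.5,0,0,-9,0,0,0],
    [0.5,0,0,-9,0,0,0],
    [0.5,0,0,-9,0,0,0],
    [0.5,0,0,-9,0,0,0],
  ],
)

```text
clock: 6.3
position: [0.5135, -0.3135, 0.0962]
tool_rot: [3.14, -0.0, -0.0]
force: [0.0, 0.1, -2.9]
grip_width: 0.0133
finger_force: 78.8
```

```bash
python3 - <<'E'
from h import *
grab('top','t2');grab('scene','s2');s=bot.observe();print(s['position'],s['tool_rot'],s['finger_force'],s['grip_width'],s['qpos'])
t=cv2.imread('pics/t2.png');q=cv2.imread('pics/s2.png')
o=np.zeros((480,800,3),np.uint8);o[:,:400]=cv2.resize(t[130:250,370:470],None,fx=4,fy=4,interpolation=2)
o[:400,400:]=cv2.resize(q[290:390,280:380],None,fx=4,fy=4,interpolation=2);cv2.imwrite('pics/c4.png',o)
E
```

```text
[ 0.51358738 -0.31370758  0.0964008 ] [ 3.13971175e+00 -4.34912551e-04 -4.89480667e-04] 78.76446962356567 0.013849456989186364 [ 0.07175373  0.74038536  0.57266702  1.79173522 -0.54902112  0.77248544
 -0.64288208]
```

View pics/c4.png

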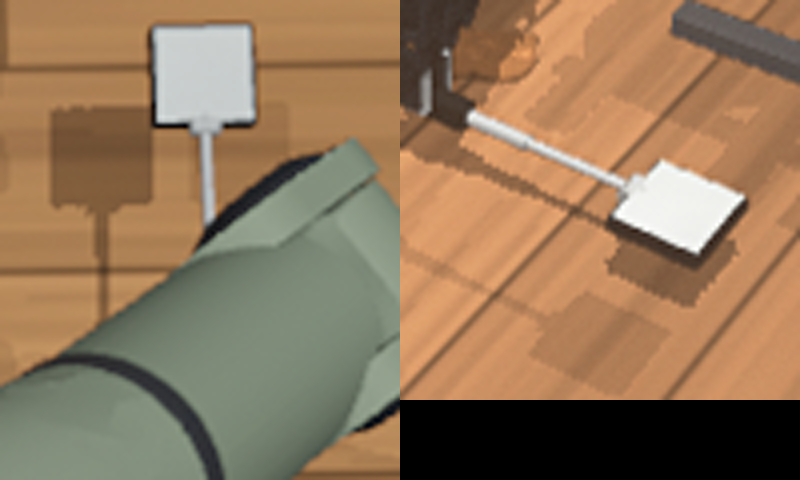

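Mirror lifted and still level; glass centre at top px (421,148.8), scene px (349.5,341.2).

```bash
cat > tgt.py <<'E'
from h import *
rot=lambda s:Ro.from_euler('xyz',s['tool_rot'])
def target(F,az=11.0,tilt=33.0):
    # desired mirror axes
    x=np.array([np.cos(np.radians(az)),np.sin(np.radians(az)),0]);l=np.cross([0,0,1],x) # toward lens
    n=np.cos(np.radians(tilt))*np.array([0,0,1])+np.sin(np.radians(tilt))*l
    return np.c_[x,np.cross(n,x),n]
E
python3 - <<'E'
from tgt import *
X,e=tri(('t2',421,148.75),('s2',349.5,341.2));print(X,e)
s=bot.observe();print('rel tool',rot(s).inv().apply(X-s['position']))
print('corners',[onz('t2',370+u/4,130+v/4,.1).round(4) for u,v in((152,27),(250,27),(156,120),(254,120))])
# tool->mirror: mirror axes in tool = diag(1,-1,-1); face in tool
f=np.array([.1905,0,-.005])
M=target(None);Rt=Ro.from_matrix(M)*Ro.from_matrix(np.diag([1,-1,-1.]))
F=np.array([.670,.078,.087]);p=F-Rt.apply(f);print('final tcp',p,Rt.as_euler('xyz'))
F2=F+[-.03,-.38,.02];print('step A (retreat, tilt)',go(F2-Rt.apply(f),Rt))
E
```

```text
[ 0.7031399  -0.31387702  0.09922689] 0.0009897790188740639
rel tool [ 1.89553790e-01  8.18151284e-05 -2.74350594e-03]
corners [array([ 0.7347, -0.2817,  0.1   ]), array([ 0.7338, -0.3434,  0.1   ]), array([ 0.675 , -0.2825,  0.1   ]), array([ 0.6741, -0.3439,  0.1   ])]
final tcp [0.48351963 0.03897772 0.08280665] [2.565634   0.         0.19198622]
step A (retreat, tilt) (array([-6.01,  2.74, -0.64]), array([-32.8,   3.2, -10.7]))
```

Emit:
servo_tool(
  plan=[
    [0.5,-2,0.9,-0.2,-8,0.8,-2.7],
    [0.5,-4,1.8,-0.4,-16,1.6,-5.3],
    [0.5,-6,2.7,-0.6,-24,2.4,-8],
    [0.5,-6,2.7,-0.6,-32.8,3.2,-10.7],
    [0.5,-6,2.7,-0.6,-32.8,3.2,-10.7],
    [0.5,-6,2.7,-0.6,-32.8,3.2,-10.7],
    [0.5,-6,2.7,-0.6,-32.8,3.2,-10.7],
  ],
)

```text
clock: 7.1
position: [0.4538, -0.3405, 0.1028]
tool_rot: [2.563, -0.0, 0.193]
force: [0.1, 0.5, -2.2]
grip_width: 0.0133
finger_force: 78.9
```

```bash
python3 - <<'E'
from tgt import *
s=bot.observe();print(s['position'],s['tool_rot'],s['qpos'])
f=np.array([.190,0,-.003])
M=target(None);Rt=Ro.from_matrix(M)*Ro.from_matrix(np.diag([1,-1,-1.]))
for F in([.64,-.10,.09],[.645,.06,.087],[.670,.078,.087]):
    p=np.array(F)-Rt.apply(f);print(p,*go(p,Rt))
E
```

```text
[ 0.45380674 -0.34048304  0.10282662] [ 2.56271631e+00 -2.53643145e-04  1.93012832e-01] [-0.41397675  0.86384945  0.95902881  2.20964871 -1.20585262  0.16214712
  0.03920618]
[ 0.4538026  -0.13785761  0.08748399] [  3.89 -17.49  -9.59] [ 0.2 -0.   0. ]
[0.4588026  0.02214239 0.08448399] [  7.45 -30.72 -17.88] [ 0.2 -0.   0. ]
[0.4838026  0.04014239 0.08448399] [ 10.24 -31.79 -18.58] [ 0.2 -0.   0. ]
```

Emit:
servo_tool(
  plan=[
    [0.5,0.8,-3.5,-1.9,0,0,0],
    [0.5,1.6,-7,-3.8,0,0,0],
    [0.5,2.4,-10.5,-5.8,0,0,0],
    [0.5,3.1,-14,-7.7,0,0,0],
    [0.5,3.9,-17.5,-9.6,0,0,0],
    [0.5,3.9,-17.5,-9.6,0,0,0],
    [0.5,3.9,-17.5,-9.6,0,0,0],
  ],
)

```text
clock: 7.8
position: [0.4546, -0.1372, 0.0879]
tool_rot: [2.564, -0.001, 0.195]
force: [-0.3, -1.0, -2.3]
grip_width: 0.0136
finger_force: 79.1
```

```bash
cat > nx.py <<'E'
from tgt import *
s=bot.observe();print(s['position'],s['tool_rot'],s['qpos'],s['force'],s['finger_force'])
f=np.array([.190,0,-.003])
M=target(None);Rt=Ro.from_matrix(M)*Ro.from_matrix(np.diag([1,-1,-1.]))
for F in([.645,.0,.087],[.645,.06,.087],[.670,.078,.087]):
    p=np.array(F)-Rt.apply(f);print(p,*go(p,Rt))
E
python3 nx.py
```

```text
[ 0.45463618 -0.13716419  0.08793929] [ 2.56368832e+00 -6.69933077e-04  1.94946952e-01] [-0.99182911  1.10517612  1.19976583  2.28788371 -1.15301136  0.44765615
 -0.42209049] [-0.31468216 -1.00754846 -2.25402929] 79.08544063568115
[ 0.4588026  -0.03785761  0.08448399] [ 2.33 -8.28 -4.99] [ 0.1 -0.1  0.1]
[0.4588026  0.02214239 0.08448399] [  3.49 -13.21  -8.2 ] [ 0.1 -0.1  0.1]
[0.4838026  0.04014239 0.08448399] [  6.3  -14.29  -8.9 ] [ 0.1 -0.1  0.1]
```

```bash
cat > nx.py <<'E'
from tgt import *
import sys
s=bot.observe();print(s['position'],s['tool_rot'],s['qpos'],s['force'],s['finger_force'])
f=np.array([.190,0,-.003])
M=target(None);n=M[:,2]
for psi,F in((25,[.64,-.03,.09]),(25,[.645,.06,.087]),(25,[.670,.078,.087])):
    Rt=Ro.from_rotvec(n*np.radians(psi))*Ro.from_matrix(M)*Ro.from_matrix(np.diag([1,-1,-1.]))
    p=np.array(F)-Rt.apply(f);print(psi,p.round(3),*go(p,Rt))
E
python3 nx.py
```

```text
[ 0.45463618 -0.13716419  0.08793929] [ 2.56368832e+00 -6.69933077e-04  1.94946952e-01] [-0.99182911  1.10517612  1.19976583  2.28788371 -1.15301136  0.44765615
 -0.42209049] [-0.31468216 -1.00754846 -2.25402929] 79.08544063568115
25 [ 0.484 -0.131  0.131] [ 3.02  2.3  -3.66] [  0.1  -0.1 -24.9]
25 [ 0.489 -0.041  0.128] [ 5.26 -5.18 -8.18] [  0.1  -0.1 -24.9]
25 [ 0.514 -0.023  0.128] [ 8.06 -6.25 -8.88] [  0.1  -0.1 -24.9]
```

```bash
python3 - <<'E'
from h import *
grab('scene','s3');grab('top','t3')
s=cv2.imread('pics/s3.png');t=cv2.imread('pics/t3.png')
o=np.zeros((600,800,3),np.uint8)
o[:,:400]=cv2.resize(s[150:390,190:350],(400,600),interpolation=2)
o[:300,400:]=cv2.resize(t,(400,300))
o[300:,400:]=cv2.resize(t[120:270,240:440],(400,300),interpolation=2)
cv2.imwrite('pics/c5.png',o)
E
```

```text
(no output)
```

View pics/c5.png

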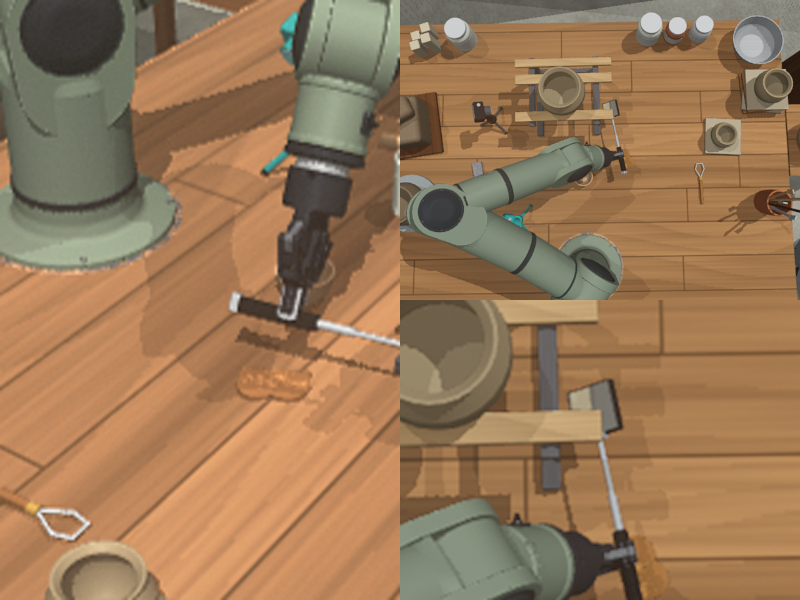

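Emit:
servo_tool(
  plan=[
    [0.5,0.6,-2.1,-1.2,0,0,0],
    [0.5,1.2,-4.2,-2.5,0,0,0],
    [0.5,1.8,-6.3,-3.8,0,0,0],
    [0.5,2.3,-8.3,-5,0,0,0],
    [0.5,2.3,-8.3,-5,0,0,0],
    [0.5,2.3,-8.3,-5,0,0,0],
  ],
)

```text
clock: 8.5
position: [0.4584, -0.0395, 0.085]
tool_rot: [2.565, -0.002, 0.191]
force: [-0.0, -0.4, -1.5]
grip_width: 0.0138
finger_force: 79.1
```

```bash
sed -i 's/^for psi.*/for psi,F in((0,[.645,.04,.087]),(0,[.645,.06,.087]),(0,[.670,.078,.087])):/' nx.py; python3 nx.py
```

```text
[ 0.45844666 -0.03948557  0.08495155] [ 2.56496288e+00 -1.95258582e-03  1.90763818e-01] [-1.21818118  1.22906243  1.29374395  2.2312558  -1.0646202   0.65398291
 -0.69155589] [-0.00864362 -0.38563626 -1.49911815] 79.13871645927429
0 [0.459 0.002 0.084] [ 0.82 -3.45 -2.18] [ 0.  -0.1 -0.1]
0 [0.459 0.022 0.084] [ 1.2  -5.09 -3.25] [ 0.  -0.1 -0.1]
0 [0.484 0.04  0.084] [ 4.   -6.18 -3.95] [ 0.  -0.1 -0.1]
```

Emit:
servo_tool(
  plan=[
    [0.5,0.4,-1.7,-1.1,0,0,0],
    [0.5,0.8,-3.4,-2.2,0,0,0],
    [0.5,1.2,-5.1,-3.2,0,0,0],
    [0.5,1.2,-5.1,-3.2,0,0,0],
    [0.5,1.2,-5.1,-3.2,0,0,0],
  ],
)

```text
clock: 9.0
position: [0.4587, 0.0216, 0.084]
tool_rot: [2.565, -0.002, 0.19]
force: [0.3, -0.1, -2.2]
grip_width: 0.0136
finger_force: 79.2
```

```bash
python3 nx.py; python3 - <<'E'
from h import *
grab('top','t4')
t=cv2.imread('pics/t4.png');o=cv2.resize(t[90:300,130:410],(800,600),interpolation=2);cv2.imwrite('pics/c6.png',o)
E
```

```text
[0.4587232  0.02164069 0.08403662] [ 2.56510377e+00 -1.99962264e-03  1.90353004e-01] [-1.33360334  1.28271876  1.33051497  2.17583093 -1.00932165  0.77106786
 -0.84915497] [ 0.32598641 -0.09184348 -2.17902616] 79.15489912033081
0 [0.459 0.002 0.084] [-0.36  1.63  1.01] [ 0.  -0.  -0.1]
0 [0.459 0.022 0.084] [ 0.02 -0.02 -0.06] [ 0.  -0.  -0.1]
0 [0.484 0.04  0.084] [ 2.81 -1.1  -0.76] [ 0.  -0.  -0.1]
```

Emit:
servo_tool(
  plan=[
    [0.5,0.5,-0.2,-0.1,0,0,0],
    [0.5,1,-0.4,-0.3,0,0,0],
    [0.5,1.5,-0.6,-0.4,0,0,0],
    [0.5,2,-0.8,-0.5,0,0,0],
    [0.5,2.4,-1,-0.6,0,0,0],
    [0.5,2.8,-1.1,-0.8,0,0,0],
    [0.5,2.8,-1.1,-0.8,0,0,0],
    [0.5,2.8,-1.1,-0.8,0,0,0],
    [0.5,2.8,-1.1,-0.8,0,0,0],
  ],
)

```text
clock: 9.95
position: [0.4834, 0.0415, 0.0846]
tool_rot: [2.565, -0.002, 0.192]
force: [0.2, 0.7, -2.9]
grip_width: 0.014
finger_force: 79.2
```

```bash
python3 - <<'E'
from tgt import *
grab('scene','s5');grab('wrist','w5');grab('top','t5')
s=bot.observe();print(s['position'],s['tool_rot'],s['qpos'],s['force'],s['finger_force'],np.abs(s['qd']).max())
F=rot(s).apply([.190,0,-.003])+s['position'];print('face',F,'n',-rot(s).as_matrix()[:,2])
for k in('s5','w5','t5'):print(k,proj(k,F))
o=np.zeros((600,800,3),np.uint8)
q=cv2.imread('pics/s5.png');w=cv2.imread('pics/w5.png');t=cv2.imread('pics/t5.png')
o[:360,:480]=cv2.resize(q[170:320,320:520],(480,360),interpolation=2)
o[:240,480:]=cv2.resize(w,(320,240));o[240:480,480:]=cv2.resize(t[90:210,190:350],(320,240),interpolation=2)
x,y=map(int,proj('s5',F));o[360:600,:320]=cv2.resize(q[y-30:y+30,x-40:x+40],(320,240),interpolation=2)
cv2.imwrite('pics/c7.png',o)
E
```

```text
[0.48347318 0.04149847 0.08465074] [ 2.56479411e+00 -1.72757237e-03  1.91738493e-01] [-1.3281263   1.30498033  1.34155262  2.09870773 -0.97684948  0.82502244
 -0.90949036] [ 1.00249769 -0.34761996 -1.70069433] 79.15250301361084 0.0010435286473451744
face [0.669675   0.07931114 0.08749362] n [-0.10534531  0.53507355  0.83821159]
s5 [405.92948554 265.16999696]
w5 [ 314.11747619 -291.40618716]
t5 [265.23797692 165.28619966]
```

View pics/c7.png

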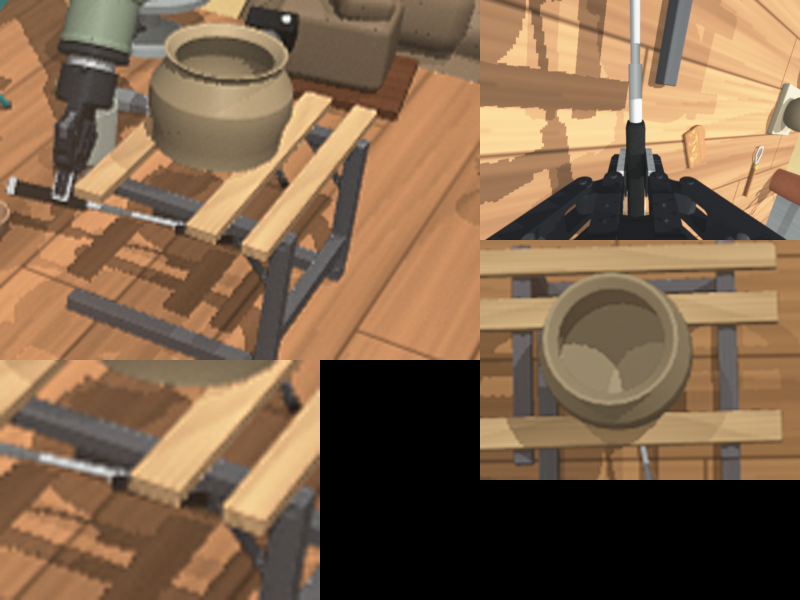

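The mirror head sits under the rack behind the second slat at scene px (406,265). The gripper is clear of the rack, the stem runs straight in the fingers, and the pot hasn't moved. Computed glass centre is (0.670, 0.079, 0.087), with the normal 33° from vertical. Handing in.

```bash
python3 -c "
from workcell import bot
print(bot.job_done())"
```

```text
the job is handed in; nothing more can be done
None
```

I handed the job in, with no verdict returned: the mirror is held still by its grip below the pot's mark, its glass centre within about 2 mm of the target and tilted 33° towards the tripod camera by my estimates, clear of the rack; the pot looked unmoved in the last pictures.

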